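Hang the washed oven wheel on the spring-lipped J-hook

TASK

Lift the large spoked carrier wheel (from the hybridisation oven) by its rim out of the draining rack and hang it to dry on the high J-hook of the stand: lower the top of the rim into the hook from above, between its back plate and the spring lip with the roller, and feel your way, firmly but without forcing it, until the rim has pushed past the lip and sits fully home in the crook with the lip sprung shut above it. Only then let go, so that the wheel hangs still from the hook; leave the stand and everything else where they are.

Things in the scene. Friction and masses are not known exactly. Their poses are not given: they have to be found in the camera images.
- wheel: Large bare-aluminium wheel, 200 mm across; rim 14 mm wide (along the axle) and 10 mm deep, inner radius 90 mm; 3 spokes 5 mm thick, hub 30 mm across, wire clips on the spokes. 0.22 to 0.34 kg. Origin at its centre; x = axle; y, z in its plane. Stands upright in a rack slot, centre 113 mm up, +z up, spokes straight down and 60 degrees either side of the top: the top of the rim is free.
- rack: Draining rack of steel wire, fixed, 230 mm long (its x), 190 mm wide (y), 102 mm high; three slots across it at x = -70, 0 and +70 mm, each between two wire hoops 17.6 mm apart. Wheels are drawn straight up out of it. Origin under its centre, on the bench.
- stand: Loose laboratory stand, 2.8 kg: base plate 210 x 135 x 16 mm; rod 12 mm thick at x = 60 mm, top at 302 mm; on it a boss head (60 mm long, 26 mm wide and high) carrying a bent-strip J-hook 24 mm wide (y = -12 to 12 mm) that points to -x and opens upwards. Origin under the base's centre, z up. The hook's lowest part is 9 mm under the crook's floor. Clamps do not slip.
- hook_mid (a point): Point fixed to the stand (x 12, y 0, z 245 mm): mid-range of where the crook's inside floor meets the front face of the hook's back plate. The true spot is NOT measured: up to 14 mm higher or lower and 4 mm nearer or farther along x, as it was last clamped. Call u the distance outwards (-x) from that face, h the height over that floor (mm). Axes as the stand's.
- hook_lip (a point): Point on the stand 27 mm over hook_mid (the lip's top, mid-range). Hook's inside outline (u, h): back plate from (-8, 44) to (-1, 33), then upright (0, 32) to (0, 0); level floor to (20, 0); 3 mm thick. In front the spring lip: a steel leaf with a free nylon roller 14 mm across, axle at (18, 20). Back plate to roller is 11 mm: the 14 mm rim must push it 3 mm outwards. Limits: 16 N on the floor, 30 N for all contacts added up.
- lip (a joint): Spring lip's angle, rad: 0 shut, grows as the roller is pushed outwards; pin at u = 10, h = -6.5; 1.6 N m/rad, no preload. About 0.1 while the rim passes, 0 once it has; a rim merely resting on the roller keeps it 0.02 or more open. Passing takes 4 to 7 N of downward load in all (weight included) and squeezes the rim with about 6 N from each side. Home, it stands on the floor.
- small_wheel: Bystander in another slot of the rack: a smaller spoked wheel, 116 mm across, its top 118 mm above the bench. Origin at its centre.
- end_disc: Bystander in the remaining slot: a solid disc 120 mm across, 12 mm thick, its top 123 mm above the bench. Origin at its centre.
- kit_box: Bystander: reagent kit box 130 x 180 x 45 mm. Origin under its centre.
- slide_carrier: Bystander: dark slide carrier lying flat, 85 x 30 x 6 mm. Origin under its centre.
- tube_rack: Bystander: tube rack 120 x 60 x 44 mm. Origin under its centre.
- hyb_bottle: Bystander: glass hybridisation bottle 38 mm across, 130 mm tall, standing. Origin under its centre.
- tip_box: Bystander: pipette tip box 126 x 86 x 82 mm. Origin under its centre.

How it is judged:
By the outcome, as a careful person would: the job done as asked, in the order asked, and still so for the second after the job is handed in, with the robot touching nothing.
It also fails if it takes over 67 s, if anything falls off the work surface, if the arm or the gripper's body presses on something with over 40 N, if the wrist force passes 120 N, or if a joint passes its speed limit or range.

ROBOT

A 7-joint arm with a two-finger parallel gripper is mounted at the origin on the work surface. World frame = base frame: x ahead of the robot, y to its left, z up, the work surface at z = 0. Lengths are in mm, angles in rad, forces in N, time in s.
With the tool pointing down it reaches from about 400 to 900 mm from the base axis. Payload 5.6 kg.
Tool frame: the origin (TCP) lies midway between the tips of the shut fingers; the grasp point (between the pads) lies robot.hold_point_z behind it (robot.hold_point_z is the distance from the TCP to the grasp point, in mm); z points along the fingers, y is the line along which they close (so a half turn about z gives the same grasp; the last joint's range is limited). The gripper opens to 92 mm and grips with 3 to 60 N. Pads are 20 mm wide; open, the fingers measure 128 mm over their backs; the gripper's body (75 mm by 189 mm) begins 69 mm behind the grasp point.
Start: joints at [-1.293, 0.468, -0.012, 1.603, 0.006, 1.071, -0.056], TCP at [205.004, 616.833, 183.492] pointing down, gripper open.
Joint ranges: [-2.53, 2.53], [-0.31, 2.02], [-1.57, 1.55], [0.28, 2.44], [-1.29, 4.43], [0.15, 1.84], [-2.92, 2.92]. Speed limits (rad/s): [2.57, 2.57, 3.14, 3.14, 3.14, 3.14, 3.14].

INTERFACE

Orientations are given as a unit quaternion [w, x, y, z].
In Python, from workcell import robot, optics gives the robot as it stands.
- The arm moves only by the tool play_rows, never from a script. Its argument "moves" is a list of rows, each a list of 2 entries, a list of its own where there are three numbers: the shift along the tool's x, y, z in m, then the turn, a rotation vector about the tool's x, y, z in rad. A call has 1 to 12 rows; each row is the pose to reach, as a shift and turn from the pose commanded when the call began, along the tool's axes at that moment; what a row does not reach only later rows make up. A row lasts 1/12 s, in which the tool goes at most 41.7 mm and 7.16 degrees, less where a joint would pass 70% of its speed; a pose out of reach is approached as far as the arm can. A call with a gripper value outside its range is refused whole. "hand" is the closure, from -1 (fully open) to 1 (shut), so that 0 is half open, set as the call begins (left out, the last holds). The fingers move at their own pace and stop on an object; the grip force is fixed at half the most. Time passes only in rows, so rows that repeat a pose let the fingers close. It gives the time, the measured TCP pose, the force, the opening and the grip force at its end, in the units of the state.
- robot.state(): the state, without advancing time (a new reading comes with each control period).
- optics.get_image(name): name is "scene" or "top" or "wrist"; returns a dict with "image" (420x560x3 uint8, blue, green, red), "z_map" (420x560 float32, mm along the optical axis (not along the pixel's ray), 0 where there is no reading), "vertical_fov" (degrees; the focal length in pixels is half the picture's height over the tangent of half this angle, whatever the lens; pixels are square), "cx", "cy" (the principal point, pixels), "world_to_cam" (4x4, takes a point from world to camera coordinates). Camera axes: x right, y down, z forward; pixel columns grow to the right and rows downward; lengths in mm; the calibration is good to about 2 mm. A picture is of the moment at which its call begins.
- robot.hand_in(): hands the job in; it is judged then, once.
The state is a dict: "t": time; "q": joint angles; "qd": joint speeds; "tau": joint torques, N m; "tool_pos": TCP position; "tool_rot": TCP orientation; "ft_force": force on the tool from outside, world axes, zero at the start; "torque": the same for the moment, N m; "gripper_width": finger opening in mm; "finger_force": force on a finger pad.
Only numpy, scipy, OpenCV 4.12 (cv2) and the standard library are available. Lean on these libraries where they do the work, as an engineer would, in place of code of your own. Each camera call takes 0.05 s, during which the arm holds its last target. There are 200 camera calls.

## Working session

There is one attempt and no reset: what is moved stays moved. The work goes in short steps, Python scripts to look and compute and a tool call to move; the robot and the scene stay as the last step left them, time stands still between calls to the robot, and variables do not carry over. Pictures are saved under pics/ and viewed, at most 10 in all, crops included, and the job is handed in when it is done.

Besides the shell and the picture viewer there is one more tool, called after "Call:" by a JSON object that holds its "fn" and its "kwargs", one argument or row to a line. play_rows: Moves the arm, as the interface text tells. Its arguments: {"type":"object","properties":{"moves":{"type":"array"},"hand":{"type":"number"}},"required":["moves"]}

```bash
mkdir -p pics; cat > h.py <<'E'
import numpy as np, cv2
from workcell import robot, optics
def shot(n,f=None):
    d=optics.get_image(n)
    if f: cv2.imwrite('pics/'+f,d['image'])
    np.savez('pics/%s.npz'%n,**{k:d[k] for k in d}); return d
def load(n): return dict(np.load('pics/%s.npz'%n))
def pts(d):
    f=210/np.tan(np.radians(float(d['vertical_fov']))/2); z=d['z_map'].astype(float)
    v,u=np.mgrid[:z.shape[0],:z.shape[1]]
    P=np.stack([(u-d['cx'])/f*z,(v-d['cy'])/f*z,z,np.ones_like(z)],-1)
    W=(P@np.linalg.inv(d['world_to_cam']).T)[...,:3]; W[z<=0]=np.nan; return W
E
python3 - <<'E'
from h import *
s=robot.state(); print(s, robot.hold_point_z)
for n in('scene','top','wrist'):
    d=shot(n,n+'0.png'); print(n,d['vertical_fov'],d['cx'],d['cy'],np.linalg.inv(d['world_to_cam']).round(3).tolist())
cv2.imwrite('pics/st0.png',cv2.resize(np.hstack([load('scene')['image'],load('top')['image']]),(800,300)))
E
```

```text
{'t': 0.0, 'q': array([-1.29300442,  0.46836683, -0.01158738,  1.60360768,  0.00596903,
        1.07140761, -0.05630493]), 'qd': array([-1.19446713e-03, -9.41195009e-04, -1.03619374e-03, -1.91740854e-04,
        4.72084690e-04, -5.69149040e-07, -5.82884026e-04]), 'tau': array([-1.75256318e-04, -5.20579720e+01, -1.25052626e-02, -2.43747514e+01,
       -5.66383637e-02,  1.71945104e-02,  1.54735785e-04]), 'tool_pos': array([204.82714042, 616.21557992, 182.55370134]), 'tool_rot': array([-8.91070113e-05,  1.59757209e-01,  9.87155947e-01, -8.72931868e-04]), 'ft_force': array([ 0.00943846, -0.25898833,  0.06119573]), 'torque': array([ 0.00181206,  0.01892944, -0.02729986]), 'finger_force': 0.0, 'gripper_width': 92.01839237071873} 18.700000000000003
scene 42.514923098799294 282.72377329396113 216.39574665383262 [[-0.534, 0.687, -0.493, 1147.777], [0.845, 0.444, -0.297, 315.899], [0.014, -0.575, -0.818, 1110.01], [0.0, 0.0, 0.0, 1.0]]
top 52.00587024934535 281.23502194518994 208.76297778545288 [[0.012, -0.992, 0.127, 463.11], [-1.0, -0.013, -0.012, -5.129], [0.014, -0.127, -0.992, 1215.736], [0.0, 0.0, 0.0, 1.0]]
wrist 71.78524419972926 277.1376885562508 209.82864282173819 [[0.316, 0.913, 0.258, 131.596], [0.949, -0.304, -0.087, 640.892], [-0.001, 0.272, -0.962, 384.548], [0.0, 0.0, 0.0, 1.0]]
```

View pics/scene0.png

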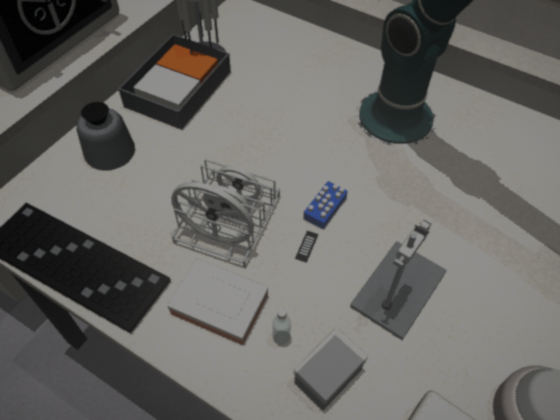

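View pics/top0.png

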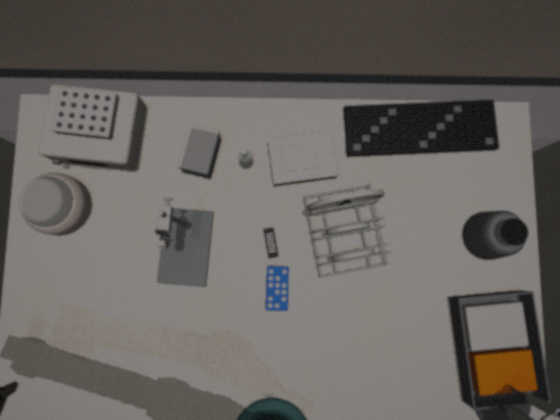

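The scene picture shows the wheel in the rack (~(213,213)), stand with hook (~(410,240)). The top picture shows the wheel rim (305–385, 200) and the hook at (165,222), plate (185,245).

```bash
python3 - <<'E'
from h import *
for n,box in(('top',(290,400,180,285)),('scene',(150,290,150,270))):
    d=load(n);W=pts(d);a,b,c,e=box
    S=W[c:e,a:b].reshape(-1,3); S=S[~np.isnan(S[:,2])]
    for lo,hi in((140,230),(195,230),(207,230)):
        T=S[(S[:,2]>lo)&(S[:,2]<hi)]
        if len(T)<3: print(n,lo,len(T));continue
        m=T.mean(0); u,s,v=np.linalg.svd((T-m)[:,:2],full_matrices=False)
        print(n,lo,len(T),m.round(1),v[0].round(3),(s/len(T)**.5).round(1),np.ptp((T-m)[:,:2]@v[0]),T[:,2].max())
for n,box in(('top',(145,225,190,295)),('scene',(345,450,215,340))):
    d=load(n);W=pts(d);a,b,c,e=box
    S=W[c:e,a:b].reshape(-1,3); S=S[~np.isnan(S[:,2])]
    B=S[(S[:,2]>9)&(S[:,2]<22)].astype(np.float32)
    print(n,'base',len(B),cv2.minAreaRect(B[:,:2].copy()),np.median(B[:,2]))
    for lo,hi in((60,200),(210,345),(290,345)):
        T=S[(S[:,2]>lo)&(S[:,2]<hi)].astype(np.float32)
        print(lo,len(T),T.mean(0).round(1),cv2.minAreaRect(T[:,:2].copy()),T[:,2].max())
    for q in S[(S[:,2]>215)&(S[:,2]<345)][::6]: print(q.round(0).astype(int).tolist(),end=' ')
d=load('top')['image'];cv2.imwrite('pics/c1.png',np.hstack([cv2.resize(d[180:300,140:230],(450,600),interpolation=2)]))
d=load('scene')['image'];cv2.imwrite('pics/c2.png',cv2.resize(d[210:340,350:450],(460,598),interpolation=2))
cv2.imwrite('pics/c.png',np.hstack([cv2.imread('pics/c1.png')[:,:340],cv2.copyMakeBorder(cv2.imread('pics/c2.png'),0,2,0,0,0)]))
E
```

```text
top 140 484 [ 625.9 -175.1  193.4] [ 0.195 -0.981] [52.3  4.1] 190.8340196862983 217.243884511381
top 195 289 [ 627.6 -181.9  207.6] [ 0.199 -0.98 ] [32.6  4.2] 117.09332428234327 217.243884511381
top 207 164 [ 627.9 -182.7  211.8] [ 0.188 -0.982] [19.3  4. ] 75.41791377962446 217.243884511381
scene 140 863 [ 629.1 -174.9  182.1] [-0.204  0.979] [54.7  4. ] 190.99086671126076 217.01343276391515
scene 195 368 [ 630.2 -180.4  206.8] [-0.199  0.98 ] [31.9  4.4] 120.83271567187616 217.01343276391515
scene 207 193 [ 630.2 -182.4  211.3] [-0.192  0.981] [19.9  4.4] 87.2356836365395 217.01343276391515
top base 3237 ((516.1166381835938, 267.6262512207031), (181.30149841308594, 220.32778930664062), 86.00102996826172) 15.851797
60 63 [567.6 237.2 134.9] ((567.8659057617188, 237.6800537109375), (5.285452842712402, 11.208388328552246), 73.42700958251953) 199.37965
210 614 [549.2 240.3 264.3] ((553.19287109375, 242.5980987548828), (26.449323654174805, 113.26410675048828), 85.51720428466797) 305.2679
290 34 [568.8 240.3 299.3] ((569.0859985351562, 240.69769287109375), (10.672830581665039, 11.28582
[... 3508 characters left out ...]
1, 236, 267] [575, 245, 268] [563, 254, 259] [584, 234, 267] [580, 243, 269] [572, 252, 266] [588, 233, 267] [582, 242, 268] [575, 252, 266] [590, 232, 266] [586, 242, 269] [578, 251, 266] [591, 231, 263] [589, 241, 269] [581, 250, 267] [590, 230, 257] [589, 240, 265] [586, 250, 270] [590, 231, 255] [592, 241, 266] [586, 251, 266] [591, 233, 255] [592, 244, 265] [585, 253, 263] [595, 236, 259] [592, 248, 265] [597, 236, 258] [592, 245, 259] [605, 231, 260] [597, 241, 259] [593, 251, 262] [605, 235, 261] [589, 242, 245] [585, 252, 248] [606, 239, 263] [592, 249, 251] [608, 235, 258] [574, 242, 216] [609, 230, 252] [609, 240, 261] [610, 236, 255] [607, 246, 260] [611, 244, 260] [610, 244, 255]
```

View pics/c.png

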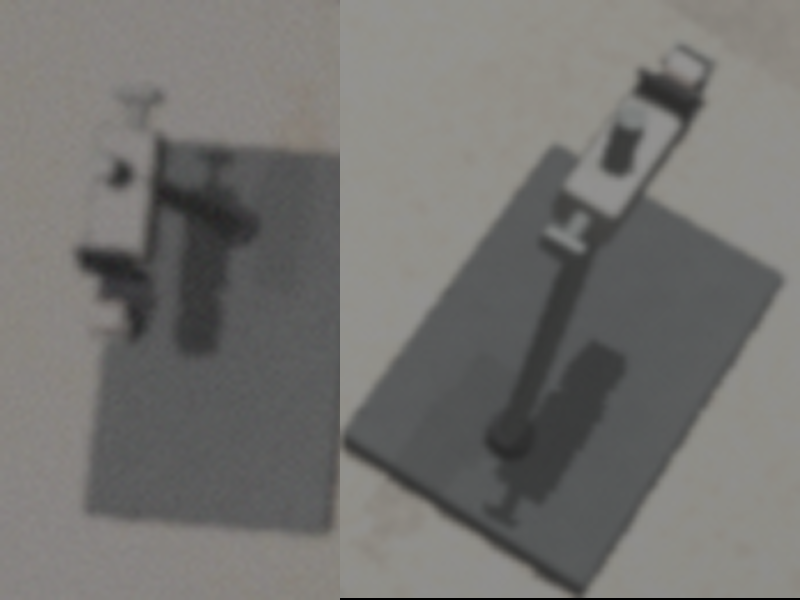

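The crops show the hook opening toward the robot (-x), boss and rod behind it, and the lip in front; the depth data gives the crook floor at about z = 241 and the face at about x = 525. I'll grip the rim about 34 mm to the -y side of its top, so the fingers clear the 24 mm hook.

```bash
cat >> h.py <<'E'
from scipy.spatial.transform import Rotation as Ro
HZ=robot.hold_point_z
def R_(ydir,p,tilt):  # closing dir ydir, p=in-plane lateral dir to which the body leans
    y=np.append(ydir,0)/np.linalg.norm(ydir); p=np.append(p,0)/np.linalg.norm(p)
    z=-np.sin(tilt)*p+np.array([0,0,-np.cos(tilt)]); return np.column_stack([np.cross(y,z),y,z])
def cur():
    s=robot.state(); q=s['tool_rot']; return s['tool_pos'],Ro.from_quat([*q[1:],q[0]]).as_matrix(),s
def delta(G,R,via=()):
    p,C,s=cur()
    for g in list(via)+[G]: print('shift',(C.T@(np.array(g)+HZ*R[:,2]-p)/1000).round(4).tolist())
    print('rot',Ro.from_matrix(C.T@R).as_rotvec().round(4).tolist())
RW=R_([.98,.196],[.196,-.98],np.radians(15)); GW=np.array([635.7,-214.8,201.7])
RH=R_([.9975,-.07],[-.07,-.9975],np.radians(15))
E
python3 - <<'E'
from h import *
p,C,s=cur()
print((C.T@np.array([0,0,.22])).round(4))
delta(GW-110*RW[:,2],RW)
E
```

```text
[-0.     -0.0003 -0.22  ]
shift [-0.6827, -0.6735, -0.1061]
rot [-0.1389, 0.238, 1.0462]
```

Call:
{"fn": "play_rows", "kwargs": {
  "moves": [
    [[0,0,-0.04],[0,0,0]],
    [[0,0,-0.08],[0,0,0]],
    [[0,0,-0.12],[0,0,0]],
    [[0,0,-0.16],[0,0,0]],
    [[-0.02,-0.02,-0.19],[0,0,0]],
    [[-0.04,-0.04,-0.21],[0,0,0]],
    [[-0.065,-0.065,-0.22],[0,0,0]],
    [[-0.092,-0.092,-0.22],[0,0,0]],
    [[-0.12,-0.12,-0.22],[0,0,0]],
    [[-0.148,-0.147,-0.22],[0,0,0]],
    [[-0.176,-0.174,-0.22],[0,0,0]],
    [[-0.2,-0.2,-0.22],[0,0,0]]
  ],
  "hand": -1
}}

```text
t: 1.15
tool_pos: [332.7, 361.5, 403.4]
tool_rot: [0.0, 0.16, 0.987, -0.0]
ft_force: [0.7, -0.2, 0.6]
gripper_width: 92.1
finger_force: 0.0
```

Call:
{"fn": "play_rows", "kwargs": {
  "moves": [
    [[-0.02,-0.02,0],[0,0,0]],
    [[-0.048,-0.047,0],[0,0,0]],
    [[-0.076,-0.074,0],[0,0,0]],
    [[-0.104,-0.101,0],[0,0,0]],
    [[-0.132,-0.129,0],[0,0,0]],
    [[-0.16,-0.157,0],[0,0,0]],
    [[-0.188,-0.184,0],[0,0,0]],
    [[-0.216,-0.211,0],[0,0,0]],
    [[-0.244,-0.238,0],[0,0,0]],
    [[-0.272,-0.265,0],[0,0,0]],
    [[-0.295,-0.29,0],[0,0,0]],
    [[-0.31,-0.305,0],[0,0,0]]
  ]
}}

```text
t: 2.15
tool_pos: [530.2, -27.5, 403.5]
tool_rot: [0.0, 0.162, 0.987, -0.001]
ft_force: [0.0, 0.3, 0.2]
gripper_width: 91.6
finger_force: 0.0
```

```bash
python3 - <<'E'
from h import *
p,C,s=cur();print(p,s['q'].round(2),s['t'])
delta(GW-110*RW[:,2],RW)
E
```

```text
[530.17560126 -27.47418346 403.48514345] [-0.55  0.11  0.6   1.61 -0.06  1.44  1.3 ] 2.15
shift [-0.1716, -0.1641, 0.1139]
rot [-0.1378, 0.2385, 1.0418]
```

Call:
{"fn": "play_rows", "kwargs": {
  "moves": [
    [[-0.015,-0.014,0.01],[-0.0115,0.0199,0.087]],
    [[-0.03,-0.028,0.02],[-0.023,0.0397,0.174]],
    [[-0.045,-0.042,0.03],[-0.0345,0.0596,0.26]],
    [[-0.06,-0.056,0.04],[-0.046,0.0795,0.347]],
    [[-0.075,-0.07,0.05],[-0.0574,0.0994,0.434]],
    [[-0.09,-0.085,0.06],[-0.069,0.119,0.521]],
    [[-0.105,-0.1,0.07],[-0.08,0.139,0.608]],
    [[-0.12,-0.115,0.08],[-0.092,0.159,0.695]],
    [[-0.135,-0.13,0.09],[-0.103,0.179,0.781]],
    [[-0.15,-0.145,0.1],[-0.115,0.199,0.868]],
    [[-0.163,-0.157,0.108],[-0.126,0.219,0.955]],
    [[-0.1716,-0.1641,0.1139],[-0.138,0.2385,1.042]]
  ]
}}

```text
t: 3.15
tool_pos: [640.7, -234.9, 287.6]
tool_rot: [-0.103, 0.629, 0.766, 0.083]
ft_force: [-0.9, -0.1, 0.0]
gripper_width: 91.9
finger_force: 0.0
```

Call:
{"fn": "play_rows", "kwargs": {
  "moves": [
    [[0,0,0],[0,0,0]],
    [[0,0,0],[0,0,0]],
    [[0,0,0],[0,0,0]]
  ]
}}

```text
t: 3.4
tool_pos: [640.9, -232.1, 289.9]
tool_rot: [-0.102, 0.626, 0.769, 0.083]
ft_force: [0.5, 0.7, -0.1]
gripper_width: 92.0
finger_force: 0.0
```

```bash
python3 - <<'E'
from h import *
p,C,s=cur();print(p,s['q'].round(2),s['t'])
delta(GW,RW)
d=shot('wrist','w1.png');W=pts(d).reshape(-1,3)
T=W[(W[:,2]>195)&(W[:,2]<218)&(abs(W[:,0]-629)<40)&(W[:,1]<-80)&(W[:,1]>-290)]
m=T.mean(0);v=np.linalg.svd((T-m)[:,:2],full_matrices=False)[2][0];print(len(T),m,v,T[:,2].max())
a=np.array([.98,.196,0]);pl=np.array([.196,-.98,0])
print(np.percentile((T-[629,-181.5,0])@a,[2,50,98]),[(k,np.ptp((T-[629,-181.5,0])[T[:,2]>k]@pl),np.median((T-[629,-181.5,0])[T[:,2]>k]@pl)) for k in(198,203,208,210)])
for k in (-50,-30,-10,10,30,50):
  q=(T-[629,-181.5,0]); q=q[abs(q@pl-k)<6]; print(k,len(q),q.mean(0)@a if len(q) else '', q[:,2].max() if len(q) else '')
E
```

```text
[ 640.9187013  -232.13432181  289.86925216] [-0.05  0.64  0.79  1.29 -0.61  1.6   0.94] 3.4
shift [-0.0056, -0.0016, 0.1085]
rot [-0.0011, -0.0016, 0.0071]
1464 [ 627.5040619  -182.59260931  208.13761457] [ 0.19523258 -0.98075697] 216.29724103535358
[-8.13822895 -1.78381928  4.96227423] [(198, np.float64(109.58795013574482), np.float64(0.5827855275279249)), (203, np.float64(93.25995106969582), np.float64(0.5566879751405419)), (208, np.float64(69.39697952718564), np.float64(0.5821119747190913)), (210, np.float64(60.74337563267396), np.float64(0.5821119747190913))]
-50 125 -1.674511094167147 203.4002175637591
-30 154 -1.6113226193206125 211.65362555692388
-10 167 -1.5077485042770122 214.99117686065762
10 164 -1.5521215988259818 215.8621009268652
30 156 -1.799650635962784 212.53318813451597
50 143 -1.7528451826894564 205.8291307812633
```

View pics/w1.png

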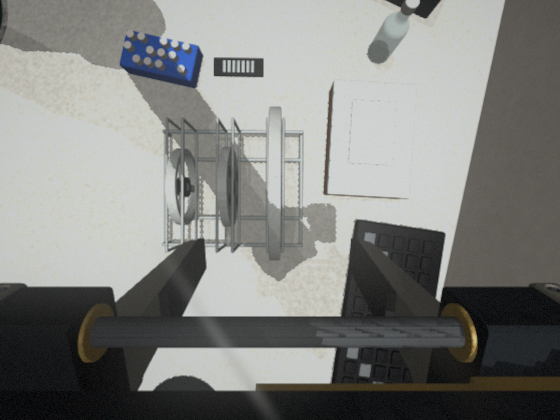

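The wrist picture shows the rim edge-on at column ~275, rows 108–260, centred between the fingers (205 and 352), with the lower disc and small wheel to its left, clear.

Call:
{"fn": "play_rows", "kwargs": {
  "moves": [
    [[-0.001,-0.001,0.01],[0,0,0]],
    [[-0.002,-0.002,0.022],[0,0,0.002]],
    [[-0.003,-0.002,0.036],[0,0,0.004]],
    [[-0.004,-0.003,0.05],[0,0,0.006]],
    [[-0.005,-0.003,0.064],[0,0,0.007]],
    [[-0.0056,-0.003,0.078],[0,0,0.007]],
    [[-0.0056,-0.003,0.09],[0,0,0.007]],
    [[-0.0056,-0.003,0.099],[0,0,0.007]],
    [[-0.0056,-0.003,0.105],[0,0,0.007]],
    [[-0.0056,-0.003,0.1085],[0,0,0.007]],
    [[-0.0056,-0.003,0.1085],[0,0,0.007]],
    [[-0.0056,-0.003,0.1085],[0,0,0.007]]
  ]
}}

```text
t: 4.45
tool_pos: [633.5, -211.6, 183.7]
tool_rot: [-0.102, 0.63, 0.766, 0.083]
ft_force: [0.3, 0.1, 0.4]
gripper_width: 91.6
finger_force: 0.0
```

Call:
{"fn": "play_rows", "kwargs": {
  "moves": [
    [[0,0,0],[0,0,0]],
    [[0,0,0],[0,0,0]],
    [[0,0,0],[0,0,0]],
    [[0,0,0],[0,0,0]],
    [[0,0,0],[0,0,0]],
    [[0,0,0],[0,0,0]],
    [[0,0,0],[0,0,0]],
    [[0,0,0],[0,0,0]],
    [[0,0,0],[0,0,0]],
    [[0,0,0],[0,0,0]],
    [[0,0,0],[0,0,0]],
    [[0,0,0],[0,0,0]]
  ],
  "hand": 1
}}

```text
t: 5.45
tool_pos: [633.3, -211.3, 183.4]
tool_rot: [-0.102, 0.63, 0.766, 0.083]
ft_force: [-0.3, -0.4, -0.0]
gripper_width: 14.1
finger_force: 0.0
```

```bash
python3 - <<'E'
from h import *
p,C,s=cur();print(p,s['ft_force'],s['torque'],s['gripper_width'],s['finger_force'],s['t'])
print((p-HZ*C[:,2]),C.round(3).tolist())
print((C.T@np.array([0,0,.12])).round(4))
E
```

```text
[ 633.29976027 -211.31142261  183.35790615] [-0.27970484 -0.38648305 -0.01876124] [-0.33361441 -0.01228657  0.0348077 ] 14.111764103156242 0.0 5.45
[ 634.27165887 -216.07833614  201.41398404] [[-0.187, 0.981, -0.052], [0.947, 0.194, 0.255], [0.26, -0.002, -0.966]]
[ 0.0312 -0.0002 -0.1159]
```

Call:
{"fn": "play_rows", "kwargs": {
  "moves": [
    [[0,0,0],[0,0,0]],
    [[0,0,0],[0,0,0]],
    [[0,0,0],[0,0,0]],
    [[0.0005,0,-0.002],[0,0,0]],
    [[0.001,0,-0.004],[0,0,0]],
    [[0.0016,0,-0.006],[0,0,0]]
  ],
  "hand": 1
}}

```text
t: 5.95
tool_pos: [633.3, -211.4, 189.9]
tool_rot: [-0.102, 0.63, 0.766, 0.083]
ft_force: [-0.0, -0.2, -0.4]
gripper_width: 0.2
finger_force: 0.0
```

```bash
python3 - <<'E'
from h import *
d=shot('wrist');e=shot('scene')
print(cur()[2]['gripper_width'])
cv2.imwrite('pics/g1.png',np.hstack([cv2.resize(d['image'],(400,300)),cv2.resize(e['image'][140:275,140:320],(400,300))]))
E
```

```text
0.24772622772330385
```

View pics/g1.png

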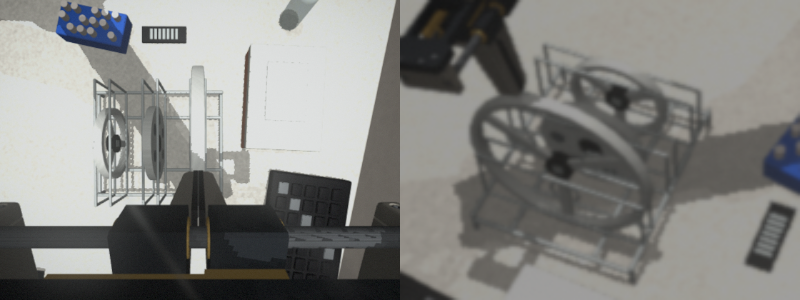

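The left half shows the shut fingers meeting at (198,175), in line with the rim; the right half shows the gripper at (500,50), apparently behind or above the rim. I'll project the TCP to check.

```bash
python3 - <<'E'
from h import *
p,C,s=cur()
def proj(d,P):
    f=210/np.tan(np.radians(float(d['vertical_fov']))/2);c=d['world_to_cam']@np.append(P,1);return (c[:2]/c[2]*f+[d['cx'],d['cy']]).round(1),c[2].round(0)
for n in('scene','wrist'):
    d=load(n)
    for nm,P in(('tcp',p),('hold',p-HZ*C[:,2]),('top',np.array([627.5,-181.8,213])),('g',np.array([627.5+.196*34,-181.8-.98*34,201.7]))): print(n,nm,P.round(0),proj(d,P))
d=load('scene');W=pts(d);T=W[140:230,140:250].reshape(-1,3);T=T[(T[:,2]>150)]
for lo in range(150,330,15):
    q=T[(T[:,2]>lo)&(T[:,2]<=lo+15)]; print(lo,len(q),np.nanmin(q,0).round(0) if len(q) else '',np.nanmax(q,0).round(0) if len(q) else '')
E
```

```text
scene tcp [ 634. -212.  190.] (array([197. , 189.5]), np.float64(1162.0))
scene hold [ 635. -216.  208.] (array([194. , 183.6]), np.float64(1149.0))
scene top [ 628. -182.  213.] (array([208.8, 186.9]), np.float64(1138.0))
scene g [ 634. -215.  202.] (array([194.9, 185.6]), np.float64(1154.0))
wrist tcp [ 634. -212.  190.] (array([277.8, 236.3]), np.float64(215.0))
wrist hold [ 635. -216.  208.] (array([277.8, 246.2]), np.float64(197.0))
wrist top [ 628. -182.  213.] (array([277.5, 194. ]), np.float64(192.0))
wrist g [ 634. -215.  202.] (array([277.7, 243.2]), np.float64(203.0))
150 160 [ 605. -271.  150.] [655. -92. 165.]
165 81 [ 606. -268.  165.] [651. -99. 180.]
180 122 [ 608. -256.  180.] [ 651. -109.  195.]
195 243 [ 613. -241.  195.] [ 647. -124.  210.]
210 120 [ 619. -227.  210.] [ 651. -154.  225.]
225 78 [ 622. -231.  225.] [ 653. -210.  240.]
240 90 [ 621. -239.  240.] [ 655. -213.  255.]
255 98 [ 620. -241.  255.] [ 658. -217.  270.]
270 115 [ 621. -241.  270.] [ 660. -220.  285.]
285 61 [ 621. -256.  285.] [ 731. -223.  300.]
300 103 [ 663. -265.  300.] [ 732. -200.  315.]
315 364 [ 612. -261.  315.] [ 737. -196.  330.]
```

```bash
python3 - <<'E'
from h import *
d=load('wrist');W=pts(d)
for r in range(120,300,8): print(r,W[r,277].round(0),W[r,268].round(0),W[r,288].round(0))
im=load('wrist')['image'];sc=load('scene')['image']
cv2.imwrite('pics/g2.png',np.hstack([cv2.resize(im[140:300,197:357],(500,500),interpolation=2),cv2.resize(sc[140:230,160:214],(300,500),interpolation=2)]))
E
```

```text
120 [ 617. -129.  197.] [ 610. -131.  197.] [ 622. -100.  103.]
128 [ 618. -136.  202.] [ 612. -137.  201.] [ 624. -108.  102.]
136 [ 619. -143.  205.] [ 613. -144.  205.] [ 626. -116.  103.]
144 [ 621. -149.  209.] [ 614. -149.  206.] [ 627. -124.  104.]
152 [ 622. -154.  210.] [ 616. -155.  209.] [ 629. -132.  103.]
160 [ 623. -160.  212.] [ 617. -161.  212.] [ 630. -140.  103.]
168 [ 624. -165.  213.] [ 618. -166.  212.] [ 632. -149.  102.]
176 [ 625. -170.  212.] [ 619. -171.  213.] [ 634. -157.  103.]
184 [ 626. -175.  213.] [ 620. -177.  214.] [ 635. -165.  103.]
192 [ 627. -181.  214.] [ 621. -182.  213.] [ 637. -173.  103.]
200 [ 628. -186.  213.] [ 622. -187.  213.] [ 639. -181.  103.]
208 [ 629. -191.  214.] [ 623. -192.  213.] [ 640. -189.  103.]
216 [ 630. -196.  213.] [ 624. -197.  212.] [ 642. -198.  101.]
224 [ 631. -201.  212.] [ 625. -203.  212.] [ 643. -206.  102.]
232 [ 632. -207.  212.] [ 626. -208.  210.] [ 645. -214.  102.]
240 [ 633. -210.  227.] [ 627. -212.  224.] [ 640. -209.  223.]
248 [ 633. -213.  239.] [ 628. -215.  237.] [ 640. -212.  236.]
256 [ 634. -216.  248.] [ 629. -217.  248.] [ 640. -215.  248.]
264 [ 634. -219.  258.] [ 630. -219.  259.] [ 640. -217.  258.]
272 [ 635. -221.  266.] [ 631. -221.  268.] [ 640. -220.  266.]
280 [ 635. -223.  273.] [ 631. -223.  275.] [ 640. -221.  275.]
288 [ 636. -225.  279.] [ 632. -225.  279.] [ 640. -223.  281.]
296 [ 636. -227.  282.] [ 632. -227.  284.] [ 640. -225.  287.]
```

View pics/g2.png

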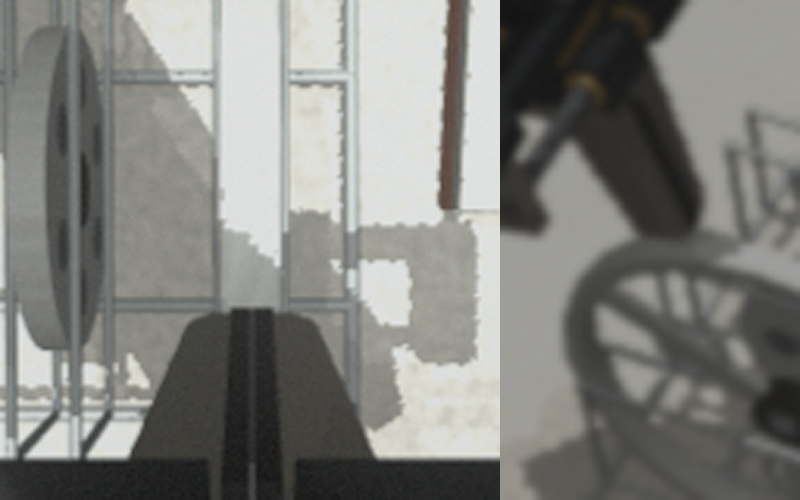

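The left crop shows the shut fingers ending at the rim top (250,310 in the crop). The right crop shows the tips standing on top of the rim, not straddling it. I'll back off and measure where the tips really lie in the tool frame.

Call:
{"fn": "play_rows", "kwargs": {
  "moves": [
    [[0,0,-0.005],[0,0,0]],
    [[0,0,-0.015],[0,0,0]],
    [[0,0,-0.03],[0,0,0]],
    [[0,0,-0.045],[0,0,0]],
    [[0,0,-0.06],[0,0,0]],
    [[0,0,-0.07],[0,0,0]],
    [[0,0,-0.07],[0,0,0]],
    [[0,0,-0.07],[0,0,0]]
  ]
}}

```text
t: 6.72
tool_pos: [637.0, -229.6, 257.7]
tool_rot: [-0.101, 0.63, 0.766, 0.083]
ft_force: [-0.2, -0.4, -0.2]
gripper_width: 0.7
finger_force: 0.0
```

```bash
python3 - <<'E'
from h import *
d=shot('wrist','w3.png');p,C,s=cur();print(p,s['gripper_width'],s['ft_force'])
W=(pts(d)-p)@C
for r in range(180,300,6): print(r,W[r,272].round(0),W[r,285].round(0))
e=shot('scene','s3.png');V=pts(e);q=(V-p)@C; m=(abs(q[...,0])<16)&(abs(q[...,1])<25)&(q[...,2]>-60)&(q[...,2]<30)
r,c=np.nonzero(m);print(len(r),r.min(),r.max(),c.min(),c.max(),np.percentile(q[m][:,2],[50,90,98,100]))
W=pts(d).reshape(-1,3);T=W[(W[:,2]>195)&(W[:,2]<218)&(abs(W[:,0]-629)<40)&(W[:,1]<-80)&(W[:,1]>-290)];m=T.mean(0);print(m,np.linalg.svd((T-m)[:,:2],full_matrices=False)[2][0])
E
```

```text
[ 636.76210818 -229.02578239  256.81693145] 0.3293163244158821 [ 0.07534292  0.03961808 -0.20891452]
180 [32. -5. 53.] [ 13.  10. 164.]
186 [27. -5. 52.] [  5.  10. 162.]
192 [22. -5. 51.] [ -2.  10. 159.]
198 [16. -5. 50.] [ -9.  10. 158.]
204 [11. -5. 50.] [-17.  10. 156.]
210 [ 6. -5. 48.] [-24.  10. 154.]
216 [-1. -5. 51.] [-31.  10. 150.]
222 [-7. -5. 53.] [-39.  10. 149.]
228 [-13.  -5.  53.] [-46.  10. 147.]
234 [-20.  -5.  55.] [-53.  10. 144.]
240 [ 10.  -3. -36.] [ 10.   5. -35.]
246 [ 11.  -3. -46.] [ 10.   4. -44.]
252 [ 10.  -3. -53.] [ 10.   4. -53.]
258 [ 10.  -3. -61.] [ 10.   4. -61.]
264 [ 10.  -3. -68.] [ 10.   4. -69.]
270 [ 11.  -3. -75.] [ 10.   4. -75.]
276 [ 10.  -3. -81.] [ 10.   3. -80.]
282 [ 11.  -3. -87.] [ 10.   3. -86.]
288 [ 10.  -3. -91.] [ 11.   3. -92.]
294 [ 10.  -2. -95.] [ 11.   3. -97.]
163 142 159 167 184 [-47.88909285 -36.66599224 -34.22242631 -30.79307976]
[ 627.30837632 -182.50136939  208.2521999 ] [-0.19376474  0.98104802]
```

Both cameras put the real fingertips about 32 mm behind the reported TCP, centred in tool x and y. So the grasp point is about 51 mm behind the TCP, and I'll correct for that.

```bash
cat >> h.py <<'E'
HZ=50.5; GW=np.array([634.1,-215.3,201.7])
E
python3 - <<'E'
from h import *
delta(GW,RW)
E
```

```text
shift [-0.0012, 0.0003, 0.1068]
rot [-0.0019, -0.0024, -0.003]
```

Call:
{"fn": "play_rows", "kwargs": {
  "moves": [
    [[0,0,0],[0,0,0]],
    [[0,0,0],[0,0,0]],
    [[0,0,0],[0,0,0]],
    [[0,0,0],[0,0,0]],
    [[0,0,0],[0,0,0]],
    [[0,0,0],[0,0,0]],
    [[0,0,0],[0,0,0]],
    [[0,0,0],[0,0,0]],
    [[0,0,0],[0,0,0]]
  ],
  "hand": 0.2
}}

```text
t: 7.57
tool_pos: [636.9, -229.2, 257.2]
tool_rot: [-0.102, 0.63, 0.766, 0.083]
ft_force: [0.5, -0.4, 0.5]
gripper_width: 36.9
finger_force: 0.0
```

```bash
python3 - <<'E'
from h import *
d=shot('wrist');p,C,s=cur();print(p,s['gripper_width'],s['t'])
W=(pts(d)-p)@C; m=(W[...,2]<-15)&(W[...,2]>-70)&(abs(W[...,0])<25)&(abs(W[...,1])<60); q=W[m]
print(len(q),np.percentile(q[:,2],[50,95,100]),np.percentile(q[:,1],[0,10,90,100]),np.abs(q[:,1]).min())
delta(GW,RW)
E
```

```text
[ 636.97088707 -229.16456854  257.18598538] 36.54055470390422 7.6167
1833 [-55.1447529  -34.75784606 -30.93328244] [-33.96720674 -28.09880439  27.86997245  33.10137117] 18.053802245014424
shift [-0.0008, 0.0, 0.1078]
rot [-0.0009, -0.0014, -0.0028]
```

Call:
{"fn": "play_rows", "kwargs": {
  "moves": [
    [[0,0,0.012],[0,0,0]],
    [[0,0,0.025],[0,0,0]],
    [[0,0,0.04],[0,0,0]],
    [[-0.001,0,0.055],[0,0,0]],
    [[-0.001,0,0.07],[0,0,-0.003]],
    [[-0.001,0,0.083],[0,0,-0.003]],
    [[-0.001,0,0.094],[0,0,-0.003]],
    [[-0.001,0,0.102],[0,0,-0.003]],
    [[-0.001,0,0.107],[0,0,-0.003]],
    [[-0.001,0,0.107],[0,0,-0.003]]
  ]
}}

```text
t: 8.45
tool_pos: [631.1, -202.2, 152.4]
tool_rot: [-0.103, 0.628, 0.767, 0.083]
ft_force: [1.0, -0.2, -0.2]
gripper_width: 36.6
finger_force: 0.0
```

Call:
{"fn": "play_rows", "kwargs": {
  "moves": [
    [[0,0,0],[0,0,0]],
    [[0,0,0],[0,0,0]],
    [[0,0,0],[0,0,0]],
    [[0,0,0],[0,0,0]],
    [[0,0,0],[0,0,0]],
    [[0,0,0],[0,0,0]],
    [[0,0,0],[0,0,0]],
    [[0,0,0],[0,0,0]],
    [[0,0,0],[0,0,0]]
  ],
  "hand": 1
}}

```text
t: 9.2
tool_pos: [631.9, -203.3, 154.2]
tool_rot: [-0.101, 0.628, 0.767, 0.083]
ft_force: [-0.2, -1.5, 4.1]
gripper_width: 13.8
finger_force: 30.0
```

```bash
python3 - <<'E'
from h import *
p,C,s=cur();print(p-HZ*C[:,2],s['ft_force'],s['torque'],s['gripper_width'],s['finger_force'],s['t'])
E
```

```text
[ 634.47655614 -216.10477516  203.00290843] [-0.16280716 -1.47236082  4.13637123] [-0.2423898  -0.01893885 -0.0148313 ] 13.767878727733528 29.99962611744788 9.2
```

Call:
{"fn": "play_rows", "kwargs": {
  "moves": [
    [[0.0005,0,-0.002],[0,0,0]],
    [[0.001,0,-0.004],[0,0,0]],
    [[0.0021,0,-0.008],[0,0,0]],
    [[0.0034,0,-0.0125],[0,0,0]],
    [[0.0047,0,-0.0175],[0,0,0]],
    [[0.0062,0,-0.023],[0,0,0]],
    [[0.0078,0,-0.029],[0,0,0]],
    [[0.0094,0,-0.035],[0,0,0]],
    [[0.011,0,-0.041],[0,0,0]],
    [[0.0126,0,-0.047],[0,0,0]],
    [[0.0137,0,-0.051],[0,0,0]],
    [[0.0142,0,-0.053],[0,0,0]]
  ]
}}

```text
t: 10.2
tool_pos: [631.9, -203.1, 209.4]
tool_rot: [-0.101, 0.628, 0.767, 0.083]
ft_force: [0.2, -0.4, -3.4]
gripper_width: 13.8
finger_force: 30.0
```

```bash
python3 - <<'E'
from h import *
p,C,s=cur();print(p-HZ*C[:,2],s['ft_force'],s['torque'],s['gripper_width'],s['finger_force'],s['t'])
d=shot('wrist');W=pts(d).reshape(-1,3);g=p-HZ*C[:,2]
T=W[(abs(W[:,2]-g[2])<35)&(abs(W[:,0]-629)<40)&(W[:,1]>g[1]+14)&(W[:,1]<-70)]
pl=np.array([.196,-.98])
x=(T[:,:2]-g[:2])@-pl; 
for k in range(15,110,10):
  q=T[abs(x-k)<4]; print(k,len(q),(np.percentile(q[:,2],90)-g[2]).round(1) if len(q)>3 else '', q.mean(0).round(1) if len(q) else '')
E
```

```text
[ 634.47992327 -215.96229391  258.21805182] [ 0.18963889 -0.35129708 -3.42158215] [-0.58631896 -0.07147962 -0.0427754 ] 13.794753716720232 29.998505859626547 10.2
15 349 9.6 [ 637.  -200.   260.3]
25 390 10.8 [ 629.4 -191.4  268. ]
35 387 11.4 [ 627.5 -181.8  268.7]
45 388 10.4 [ 625.5 -171.8  267.7]
55 381 9.0 [ 623.6 -162.1  266.3]
65 343 6.4 [ 621.3 -152.3  263.3]
75 309 3.0 [ 619.6 -142.5  259.8]
85 264 -2.0 [ 617.7 -132.6  254.1]
95 219 -8.4 [ 615.6 -123.   247.7]
105 164 -16.9 [ 613.6 -113.1  238.2]
```

Call:
{"fn": "play_rows", "kwargs": {
  "moves": [
    [[0.001,0,-0.004],[0,0,0]],
    [[0.0026,0,-0.01],[0,0,0]],
    [[0.0047,0,-0.018],[0,0,0]],
    [[0.007,0,-0.027],[0,0,0]],
    [[0.0097,0,-0.037],[0,0,0]],
    [[0.0123,0,-0.047],[0,0,0]],
    [[0.015,0,-0.057],[0,0,0]],
    [[0.0175,0,-0.067],[0,0,0]],
    [[0.02,0,-0.076],[0,0,0]],
    [[0.0218,0,-0.083],[0,0,0]],
    [[0.0233,0,-0.089],[0,0,0]],
    [[0.024,0,-0.092],[0,0,0]]
  ]
}}

```text
t: 11.25
tool_pos: [632.0, -203.8, 304.6]
tool_rot: [-0.101, 0.628, 0.767, 0.083]
ft_force: [-0.1, 1.1, -3.2]
gripper_width: 13.3
finger_force: 30.0
```

```bash
cat >> h.py <<'E'
ex=np.array([.9975,-.07,0]); ey=np.array([.07,.9975,0])
F0=np.array([525.,243.8,241.])      # crook: face/floor corner, estimate
def GH(u,h): # gripper hold point for rim centre at u, rim-top inner surface at h over floor; wheel top is 34 to +ey of grip
    return F0-u*ex-34.5*ey+np.array([0,0,h-90+88.7])
E
python3 - <<'E'
from h import *
p,C,s=cur();print(p,p-HZ*C[:,2],s['ft_force'],s['q'].round(2),s['t'])
delta(GH(110,60),RH)
print(GH(110,60))
E
```

```text
[ 632.04301814 -203.80463276  304.59727443] [ 634.62249373 -216.66287994  353.36469988] [-0.0857297   1.13749787 -3.23967852] [-0.1   0.59  0.8   1.33 -0.59  1.59  0.9 ] 11.25
shift [0.4384, -0.1287, 0.1735]
rot [-0.0695, -0.0009, 0.2587]
[412.86    217.08625 299.7    ]
```

Call:
{"fn": "play_rows", "kwargs": {
  "moves": [
    [[0.003,-0.001,0.001],[0,0,0]],
    [[0.01,-0.002,0.004],[-0.002,0,0.006]],
    [[0.021,-0.005,0.008],[-0.004,0,0.013]],
    [[0.036,-0.008,0.014],[-0.006,0,0.022]],
    [[0.055,-0.012,0.022],[-0.009,0,0.033]],
    [[0.076,-0.016,0.03],[-0.012,0,0.046]],
    [[0.098,-0.021,0.039],[-0.016,0,0.059]],
    [[0.12,-0.025,0.048],[-0.019,0,0.072]],
    [[0.142,-0.03,0.057],[-0.023,0,0.086]],
    [[0.164,-0.035,0.066],[-0.027,0,0.099]],
    [[0.186,-0.039,0.074],[-0.03,0,0.112]],
    [[0.208,-0.044,0.083],[-0.034,0,0.126]]
  ]
}}

```text
t: 12.25
tool_pos: [543.6, 7.7, 276.8]
tool_rot: [-0.097, 0.677, 0.724, 0.089]
ft_force: [0.2, 0.6, -3.2]
gripper_width: 13.5
finger_force: 30.0
```

```bash
python3 - <<'E'
from h import *
p,C,s=cur();print(p-HZ*C[:,2],s['ft_force'],s['q'].round(2),s['t'])
delta(GH(70,60),RH)
E
```

```text
[544.55966604  -5.47425003 325.57041382] [ 0.15446544  0.58043769 -3.16759002] [-0.58  0.28  0.84  1.78 -0.48  1.29  0.47] 12.25
shift [0.2106, -0.0749, 0.0839]
rot [-0.0378, -0.0018, 0.132]
```

Call:
{"fn": "play_rows", "kwargs": {
  "moves": [
    [[0.021,-0.006,0.008],[-0.004,0,0.013]],
    [[0.042,-0.014,0.017],[-0.008,0,0.026]],
    [[0.063,-0.022,0.025],[-0.011,0,0.039]],
    [[0.084,-0.03,0.033],[-0.015,0,0.053]],
    [[0.105,-0.038,0.042],[-0.019,-0.001,0.066]],
    [[0.126,-0.045,0.05],[-0.023,-0.001,0.079]],
    [[0.147,-0.053,0.059],[-0.027,-0.001,0.092]],
    [[0.166,-0.06,0.066],[-0.03,-0.001,0.105]],
    [[0.183,-0.066,0.073],[-0.033,-0.001,0.115]],
    [[0.197,-0.071,0.079],[-0.036,-0.002,0.125]],
    [[0.206,-0.074,0.082],[-0.037,-0.002,0.13]],
    [[0.2106,-0.0749,0.0839],[-0.038,-0.002,0.132]]
  ]
}}

```text
t: 13.25
tool_pos: [452.6, 227.1, 250.6]
tool_rot: [-0.089, 0.724, 0.677, 0.095]
ft_force: [-0.3, 0.1, -2.4]
gripper_width: 13.7
finger_force: 29.8
```

Call:
{"fn": "play_rows", "kwargs": {
  "moves": [
    [[0,0,0],[0,0,0]],
    [[0,0,0],[0,0,0]],
    [[0,0,0],[0,0,0]],
    [[0,0,0],[0,0,0]]
  ]
}}

```text
t: 13.58
tool_pos: [455.5, 224.5, 251.4]
tool_rot: [-0.088, 0.726, 0.676, 0.096]
ft_force: [0.1, 0.1, -2.6]
gripper_width: 13.5
finger_force: 29.8
```

```bash
cat >> h.py <<'E'
def rim(): # rim and hook seen by the wrist camera, in hook coordinates (u,y,h)
    d=shot('wrist');p,C,s=cur();g=p-HZ*C[:,2];W=pts(d).reshape(-1,3);W=W[~np.isnan(W[:,0])]
    print('g',g.round(1),'R err',Ro.from_matrix(C.T@RH).as_rotvec().round(4),'ft',s['ft_force'].round(2),'tq',s['torque'].round(2),'w',s['gripper_width'].round(1),'t',round(s['t'],2))
    Q=(W-F0);H=np.column_stack([-Q@ex,Q@ey,Q[:,2]]);gh=np.array([-(g-F0)@ex,(g-F0)@ey,g[2]-F0[2]]);print('g(u,y,h)',gh.round(1))
    return d,H,gh
E
python3 - <<'E'
from h import *
d,H,g=rim()
T=H[(abs(H[:,0]-g[0])<14)&(abs(H[:,2]-g[2]-2)<22)&(H[:,1]>g[1]+15)&(H[:,1]<g[1]+110)]
for k in range(15,110,12):
  q=T[abs(T[:,1]-g[1]-k)<4]
  if len(q)>3: q=q[q[:,2]>np.percentile(q[:,2],90)-5]; print(k,len(q),(np.percentile(q[:,2],90)-g[2]).round(1),np.percentile(q[:,0],[3,50,97]).round(1))
K=H[(H[:,0]<45)&(H[:,0]>-20)&(abs(H[:,1])<16)&(H[:,2]>-12)&(H[:,2]<55)]
for u in range(-16,40,2):
  q=K[abs(K[:,0]-u)<1]
  if len(q): print(u,len(q),np.percentile(q[:,2],[10,50,90]).round(1),np.percentile(q[:,1],[2,98]).round(1))
cv2.imwrite('pics/w4.png',d['image'])
E
```

```text
Traceback (most recent call last):
  File "h.py", line 33, in rim
    print('g',g.round(1),'R err',Ro.from_matrix(C.T@RH).as_rotvec().round(4),'ft',s['ft_force'].round(2),'tq',s['torque'].round(2),'w',s['gripper_width'].round(1),'t',round(s['t'],2))
                                                                                                                                       ^^^^^^^^^^^^^^^^^^^^^^^^
AttributeError: 'float' object has no attribute 'round'
```

```bash
sed -i "s/s\['gripper_width'\].round(1)/round(s['gripper_width'],1)/" h.py; cat > look.py <<'E'
from h import *
import sys
d,H,g=rim()
T=H[(abs(H[:,0]-g[0])<14)&(abs(H[:,2]-g[2]-2)<22)&(H[:,1]>g[1]+15)&(H[:,1]<g[1]+110)]
for k in range(15,110,12):
  q=T[abs(T[:,1]-g[1]-k)<4]
  if len(q)>3: q=q[q[:,2]>np.percentile(q[:,2],90)-5]; print(k,len(q),(np.percentile(q[:,2],90)-g[2]).round(1),np.percentile(q[:,0],[3,50,97]).round(1))
K=H[(H[:,0]<45)&(H[:,0]>-20)&(abs(H[:,1])<16)&(H[:,2]>-12)&(H[:,2]<55)]
for u in range(-16,40,2):
  q=K[abs(K[:,0]-u)<1]
  if len(q): print(u,len(q),np.percentile(q[:,2],[10,50,90]).round(1),np.percentile(q[:,1],[2,98]).round(1))
cv2.imwrite('pics/'+sys.argv[1],d['image'])
E
python3 look.py w4.png
```

```text
g [454.4 211.8 300.2] R err [ 0.002   0.0008 -0.0008] ft [-0.01  0.01 -3.49] tq [-0.52  0.13 -0.  ] w 13.7 t 13.68
g(u,y,h) [ 68.1 -36.9  59.2]
15 176 7.3 [61.9 68.5 75.2]
27 363 6.9 [61.3 68.  74.6]
39 365 5.6 [61.2 67.9 74.6]
51 337 2.2 [61.  67.9 74.7]
63 289 -2.1 [61.1 67.3 74.2]
75 250 -8.4 [61.  67.2 73.8]
87 83 -17.3 [60.8 67.1 73.2]
-16 54 [26.4 27.2 27.9] [-9.4 13.1]
-10 7 [41.7 42.2 42.5] [-7.3  9.2]
-8 93 [42.9 43.5 44.2] [-8.9 13.7]
-6 189 [41.  42.9 44.3] [-9.4 13.3]
-4 193 [38.1 39.7 41.7] [-9.5 13.6]
-2 177 [34.8 36.8 38.3] [-9.4 13.4]
0 280 [ 9.8 32.3 34.7] [-9.2 13.9]
2 452 [ 0.3 16.  30.3] [-9.5 13.6]
4 86 [-0.5  0.1  0.8] [-9.7 13. ]
6 65 [-0.9 -0.1  0.9] [-9.5 13.3]
8 27 [-0.9  0.2  1.1] [-9.7 13.6]
10 25 [-0.5 -0.1  0.5] [-9.7 13.6]
12 19 [-0.9  0.3  1.2] [-9.7 13.7]
14 53 [ 0.  24.6 25.9] [-9.7 13.4]
16 54 [ 0.9 26.  26.8] [-9.6 13.5]
18 85 [ 0.3 26.6 27.3] [-9.6 13.6]
20 90 [ 0.4 26.6 27.6] [-9.1 13. ]
22 96 [ 2.5 25.9 27.2] [-8.9 12.8]
24 124 [ 2.9 24.2 25.9] [-9.2 13.5]
26 85 [20.  22.5 23.9] [-8.3 10.7]
28 56 [22.3 23.1 23.8] [-6.8 10.7]
30 147 [ 3.7 14.9 23.2] [-6.3 10.8]
```

View pics/w4.png

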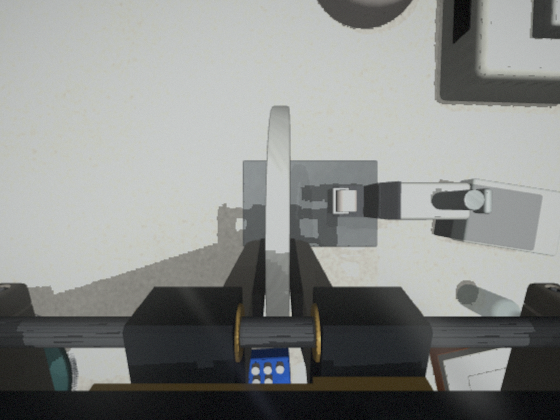

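The wrist picture shows the rim at column ~278 and the hook with its roller at (345,200). The hook map is clear, with the floor at z = 241. But the rim peak now lies only 19 mm from the grip, so the wheel turned about 9° in the pads. I'll swing the tool to restore the offset.

```bash
cat >> h.py <<'E'
F0=np.array([524.1,245.9,241.]); RH=R_([.9975,-.07],[-.07,-.9975],np.radians(23.1))
def GH(u,h): return F0-u*ex-32*ey+np.array([0,0,h-90+89.4])
E
python3 - <<'E'
from h import *
delta(GH(60,45),RH)
E
```

```text
shift [0.01, 0.007, 0.0156]
rot [0.0021, 0.1421, -0.0007]
```

Call:
{"fn": "play_rows", "kwargs": {
  "moves": [
    [[0.001,0.0005,0.0012],[0,0.012,0]],
    [[0.0022,0.0015,0.0032],[0,0.03,0]],
    [[0.0036,0.0025,0.0055],[0,0.05,0]],
    [[0.005,0.0035,0.0078],[0.001,0.07,0]],
    [[0.0064,0.0045,0.01],[0.001,0.09,0]],
    [[0.0078,0.0055,0.0122],[0.002,0.11,0]],
    [[0.009,0.0063,0.014],[0.002,0.127,0]],
    [[0.0097,0.0068,0.0152],[0.002,0.138,0]],
    [[0.01,0.007,0.0156],[0.002,0.142,0]],
    [[0.01,0.007,0.0156],[0.002,0.142,0]],
    [[0.01,0.007,0.0156],[0.002,0.142,0]]
  ]
}}

```text
t: 14.6
tool_pos: [463.2, 238.5, 238.9]
tool_rot: [-0.137, 0.716, 0.668, 0.146]
ft_force: [0.0, 0.9, -2.9]
gripper_width: 13.1
finger_force: 29.8
```

```bash
cat >> look.py <<'E'
A=T[(T[:,1]-g[1]>25)];c=[]
for k in range(28,90,4):
  q=A[abs(A[:,1]-g[1]-k)<2]; q=q[q[:,2]>np.percentile(q[:,2],90)-4] if len(q)>20 else q[:0]
  if len(q): c.append((k,np.percentile(q[:,0],3),np.percentile(q[:,0],97),np.percentile(q[:,2],80)))
c=np.array(c);print('rim yaw',np.polyfit(c[:,0],(c[:,1]+c[:,2])/2,1).round(4)); a,b,e=np.polyfit(c[:,0],c[:,3],2);print('peak k',-b/2/a,'a',a,'h',e-b*b/4/a-g[2])
z=H[(H[:,2]>-3)&(H[:,2]<3)]
for nm,q in(('roller',H[(H[:,2]>25.3)&(H[:,2]<29)&(abs(H[:,0]-19)<7)&(abs(H[:,1])<16)]),('plate',H[(H[:,2]>36)&(H[:,2]<46)&(abs(H[:,0]+5)<9)&(abs(H[:,1])<16)])):
  if len(q)>20: print(nm,len(q),q.mean(0).round(1),np.polyfit(q[:,1],q[:,0],1).round(4),np.percentile(q[:,1],[1,99]).round(1))
E
sed -i 's/^  if len(q): print(u,/  if len(q) and len(sys.argv)>2: print(u,/' look.py; python3 look.py w5.png
```

```text
g [461.8 218.9 285.5] R err [-0.0002  0.0001  0.0008] ft [-0.69 -1.15 -3.41] tq [-0.78  0.19  0.01] w 13.4 t 14.65
g(u,y,h) [ 60.2 -31.3  44.5]
15 175 9.5 [54.1 60.7 67.3]
27 377 10.5 [53.5 60.1 66.8]
39 345 10.6 [53.4 60.1 66.8]
51 333 9.0 [53.2 60.1 67. ]
63 284 6.1 [53.1 59.8 66.5]
75 240 1.7 [52.8 59.5 66.1]
87 178 -5.0 [53.1 59.4 65.8]
99 85 -12.4 [53.  59.4 65.4]
rim yaw [-1.29000e-02  6.05964e+01]
peak k 33.25555269148458 a -0.005663631638447847 h 10.455323589945188
roller 308 [18.5 -0.1 26.6] [9.80000e-03 1.85009e+01] [-6.9  6.9]
plate 690 [-6.1 -0.1 40.9] [-0.0063 -6.12  ] [-11.9  11.8]
```

Call:
{"fn": "play_rows", "kwargs": {
  "moves": [
    [[0,0.002,0],[0,0,0]],
    [[0,0.006,0],[0,0,0]],
    [[0,0.011,0],[0,0,0]],
    [[0,0.017,0],[0,0,0]],
    [[0,0.023,0],[0,0,0]],
    [[0,0.029,0],[0,0,0]],
    [[0,0.035,0],[0,0,0]],
    [[0,0.041,0],[0,0,0]],
    [[0,0.046,0],[0,0,0]],
    [[0,0.05,0],[0,0,0]],
    [[0,0.052,0],[0,0,0]],
    [[0,0.0525,0],[0,0,0]]
  ]
}}

```text
t: 15.65
tool_pos: [515.8, 234.8, 238.7]
tool_rot: [-0.136, 0.717, 0.668, 0.146]
ft_force: [-0.7, 0.5, -4.4]
gripper_width: 14.1
finger_force: 29.8
```

```bash
python3 look.py w6.png; python3 - <<'E'
from h import *
p,C,s=cur();print('down 1mm',(C.T@np.array([0,0,-.001])).round(5),s['ft_force'].round(2))
E
```

```text
g [514.2 215.1 285.2] R err [-0.0006  0.0004  0.0003] ft [ 0.12 -0.23 -3.44] tq [-0.81  0.08 -0.  ] w 13.2 t 15.7
g(u,y,h) [  7.7 -31.4  44.2]
15 179 9.7 [ 1.3  7.9 14.6]
27 374 10.7 [ 0.7  7.3 14. ]
39 344 10.6 [ 0.6  7.3 14. ]
51 328 8.9 [ 0.5  7.3 14.2]
63 284 5.9 [ 0.3  7.3 13.7]
75 239 1.8 [ 0.1  6.7 13.3]
87 183 -4.8 [ 0.4  6.6 13. ]
99 91 -12.4 [-0.   6.6 12.6]
rim yaw [-0.0105  7.7215]
peak k 33.5837340393448 a -0.005736845369983317 h 10.510074750229606
roller 243 [19.   0.2 26.7] [-1.35000e-02  1.90375e+01] [-6.9  7.3]
plate 568 [-6.5 -0.2 41.3] [ 5.5000e-03 -6.5241e+00] [-11.9  11.7]
down 1mm [-0.00039  0.       0.00092] [ 0.12 -0.23 -3.44]
```

Call:
{"fn": "play_rows", "kwargs": {
  "moves": [
    [[-0.0006,0,0.0014],[0,0,0]],
    [[-0.0014,0,0.0032],[0,0,0]],
    [[-0.0021,0,0.005],[0,0,0]],
    [[-0.0029,0,0.0069],[0,0,0]],
    [[-0.0037,0,0.0087],[0,0,0]],
    [[-0.0045,0,0.0106],[0,0,0]],
    [[-0.0052,0,0.0122],[0,0,0]],
    [[-0.0057,0,0.0134],[0,0,0]],
    [[-0.006,0,0.0143],[0,0,0]],
    [[-0.0062,0,0.0147],[0,0,0]],
    [[-0.0062,0,0.0147],[0,0,0]],
    [[-0.0062,0,0.0147],[0,0,0]]
  ]
}}

```text
t: 16.7
tool_pos: [515.5, 235.0, 222.9]
tool_rot: [-0.137, 0.716, 0.668, 0.146]
ft_force: [0.5, -1.1, -3.0]
gripper_width: 13.7
finger_force: 29.8
```

```bash
python3 look.py w7.png | grep -v '^[0-9]'
```

```text
g [514.1 215.3 269.5] R err [-0.0003 -0.      0.0005] ft [-0.52 -0.11 -2.69] tq [-0.79  0.16 -0.01] w 13.5 t 16.75
g(u,y,h) [  7.8 -31.3  28.5]
rim yaw [0.0563 3.0697]
peak k 32.227768599053135 a -0.005443978486861819 h 10.674414388550552
roller 300 [18.9 -0.  26.7] [-0.047  18.8875] [-7.2  7.1]
plate 993 [-3.6 -0.1 40.1] [ 0.0093 -3.5638] [-14.7  14.8]
```

Call:
{"fn": "play_rows", "kwargs": {
  "moves": [
    [[-0.0002,0,0.0005],[0,0,0]],
    [[-0.0004,0,0.0009],[0,0,0]],
    [[-0.0006,0,0.0014],[0,0,0]],
    [[-0.0008,0,0.0018],[0,0,0]],
    [[-0.0012,0,0.0028],[0,0,0]],
    [[-0.0012,0,0.0028],[0,0,0]]
  ]
}}

```text
t: 17.25
tool_pos: [515.5, 235.0, 219.8]
tool_rot: [-0.137, 0.717, 0.668, 0.146]
ft_force: [0.6, -0.8, -2.9]
gripper_width: 13.3
finger_force: 29.8
```

Call:
{"fn": "play_rows", "kwargs": {
  "moves": [
    [[-0.0002,0,0.0005],[0,0,0]],
    [[-0.0004,0,0.0009],[0,0,0]],
    [[-0.0006,0,0.0014],[0,0,0]],
    [[-0.0008,0,0.0018],[0,0,0]],
    [[-0.0008,0,0.0018],[0,0,0]],
    [[-0.0008,0,0.0018],[0,0,0]]
  ]
}}

```text
t: 17.75
tool_pos: [515.9, 235.0, 218.1]
tool_rot: [-0.136, 0.717, 0.668, 0.147]
ft_force: [2.4, -0.5, -2.0]
gripper_width: 13.6
finger_force: 29.8
```

Call:
{"fn": "play_rows", "kwargs": {
  "moves": [
    [[-0.0002,0,0.0005],[0,0,0]],
    [[-0.0004,0,0.0009],[0,0,0]],
    [[-0.0006,0,0.0014],[0,0,0]],
    [[-0.0006,0,0.0014],[0,0,0]],
    [[-0.0006,0,0.0014],[0,0,0]]
  ]
}}

```text
t: 18.17
tool_pos: [515.9, 234.9, 216.6]
tool_rot: [-0.136, 0.717, 0.668, 0.147]
ft_force: [3.0, -1.0, -0.8]
gripper_width: 13.7
finger_force: 29.8
```

Call:
{"fn": "play_rows", "kwargs": {
  "moves": [
    [[-0.0002,0,0.0005],[0,0,0]],
    [[-0.0004,0,0.0009],[0,0,0]],
    [[-0.0006,0,0.0014],[0,0,0]],
    [[-0.0006,0,0.0014],[0,0,0]],
    [[-0.0006,0,0.0014],[0,0,0]]
  ]
}}

```text
t: 18.58
tool_pos: [515.8, 234.9, 214.9]
tool_rot: [-0.136, 0.717, 0.668, 0.147]
ft_force: [4.7, -0.3, -0.4]
gripper_width: 13.4
finger_force: 29.9
```

```bash
python3 - <<'E'
from h import *
p,C,s=cur();g=p-HZ*C[:,2]-F0;print('u',-g@ex,'h',g[2]+.6,s['ft_force'],s['torque'])
E
```

```text
u 7.547314922746839 h 20.96591841516986 [ 4.70261502 -0.30136595 -0.4313957 ] [-0.53555465 -0.6547002  -0.44334185]
```

Call:
{"fn": "play_rows", "kwargs": {
  "moves": [
    [[-0.0002,0,0.0005],[0,0,0]],
    [[-0.0004,0,0.0009],[0,0,0]],
    [[-0.0006,0,0.0014],[0,0,0]],
    [[-0.0008,0,0.0018],[0,0,0]],
    [[-0.0008,0,0.0018],[0,0,0]]
  ]
}}

```text
t: 19.0
tool_pos: [515.7, 234.9, 212.8]
tool_rot: [-0.136, 0.717, 0.668, 0.146]
ft_force: [5.2, 0.4, -1.3]
gripper_width: 13.2
finger_force: 29.9
```

Call:
{"fn": "play_rows", "kwargs": {
  "moves": [
    [[-0.0002,0,0.0005],[0,0,0]],
    [[-0.0004,0,0.0009],[0,0,0]],
    [[-0.0006,0,0.0014],[0,0,0]],
    [[-0.0008,0,0.0018],[0,0,0]],
    [[-0.0008,0,0.0018],[0,0,0]]
  ]
}}

```text
t: 19.42
tool_pos: [515.7, 234.9, 210.7]
tool_rot: [-0.136, 0.717, 0.668, 0.146]
ft_force: [4.8, 1.1, -2.6]
gripper_width: 13.1
finger_force: 29.9
```

Call:
{"fn": "play_rows", "kwargs": {
  "moves": [
    [[-0.0002,0,0.0005],[0,0,0]],
    [[-0.0004,0,0.0009],[0,0,0]],
    [[-0.0006,0,0.0014],[0,0,0]],
    [[-0.0008,0,0.0018],[0,0,0]],
    [[-0.0012,0,0.0028],[0,0,0]],
    [[-0.0012,0,0.0028],[0,0,0]]
  ]
}}

```text
t: 19.92
tool_pos: [515.7, 234.9, 207.7]
tool_rot: [-0.136, 0.717, 0.668, 0.146]
ft_force: [5.9, 0.6, -2.4]
gripper_width: 13.8
finger_force: 29.9
```

Call:
{"fn": "play_rows", "kwargs": {
  "moves": [
    [[-0.0002,0,0.0005],[0,0,0]],
    [[-0.0004,0,0.0009],[0,0,0]],
    [[-0.0006,0,0.0014],[0,0,0]],
    [[-0.0008,0,0.0018],[0,0,0]],
    [[-0.0012,0,0.0028],[0,0,0]],
    [[-0.0012,0,0.0028],[0,0,0]]
  ]
}}

```text
t: 20.42
tool_pos: [515.7, 234.9, 204.7]
tool_rot: [-0.136, 0.717, 0.668, 0.146]
ft_force: [5.8, 0.6, -1.2]
gripper_width: 13.6
finger_force: 29.8
```

Call:
{"fn": "play_rows", "kwargs": {
  "moves": [
    [[-0.0002,0,0.0005],[0,0,0]],
    [[-0.0004,0,0.0009],[0,0,0]],
    [[-0.0006,0,0.0014],[0,0,0]],
    [[-0.0008,0,0.0018],[0,0,0]],
    [[-0.001,0,0.0023],[0,0,0]],
    [[-0.001,0,0.0023],[0,0,0]]
  ]
}}

```text
t: 20.92
tool_pos: [515.6, 234.7, 201.8]
tool_rot: [-0.136, 0.717, 0.668, 0.146]
ft_force: [6.1, 1.7, -4.3]
gripper_width: 13.7
finger_force: 29.9
```

```bash
python3 - <<'E'
from h import *
p,C,s=cur();g=p-HZ*C[:,2]-F0;print('u',-g@ex,'h',g[2]+.6,s['ft_force'],s['torque'])
E
```

```text
u 7.734664777630604 h 7.840117711337291 [ 6.05693999  1.66594223 -4.3152467 ] [-0.68894025 -1.06930984 -0.72753066]
```

Call:
{"fn": "play_rows", "kwargs": {
  "moves": [
    [[-0.0002,0,0.0005],[0,0,0]],
    [[-0.0004,0,0.0009],[0,0,0]],
    [[-0.0006,0,0.0014],[0,0,0]],
    [[-0.0008,0,0.0018],[0,0,0]],
    [[-0.0012,0,0.0028],[0,0,0]],
    [[-0.0012,0,0.0028],[0,0,0]]
  ]
}}

```text
t: 21.42
tool_pos: [513.3, 235.0, 198.0]
tool_rot: [-0.138, 0.716, 0.669, 0.144]
ft_force: [0.7, 0.7, -6.6]
gripper_width: 13.3
finger_force: 29.8
```

Call:
{"fn": "play_rows", "kwargs": {
  "moves": [
    [[-0.0002,0,0.0005],[0,0,0]],
    [[-0.0004,0,0.0009],[0,0,0]],
    [[-0.0006,0,0.0014],[0,0,0]],
    [[-0.0006,0,0.0014],[0,0,0]],
    [[-0.0006,0,0.0014],[0,0,0]]
  ]
}}

```text
t: 21.83
tool_pos: [515.4, 234.8, 198.0]
tool_rot: [-0.137, 0.716, 0.668, 0.146]
ft_force: [-0.0, 1.0, -3.5]
gripper_width: 13.8
finger_force: 29.8
```

```bash
python3 - <<'E'
from h import *
p,C,s=cur();g=p-HZ*C[:,2]-F0;print('u',-g@ex,'h',g[2]+.6,s['ft_force'],s['torque'])
E
```

```text
u 7.84938190348723 h 4.05030022056099 [-0.0244015   0.95226474 -3.50006178] [-0.81898809  0.08191657  0.01900427]
```

Call:
{"fn": "play_rows", "kwargs": {
  "moves": [
    [[-0.0002,0,0.0005],[0,0,0]],
    [[-0.0004,0,0.0009],[0,0,0]],
    [[-0.0006,0,0.0014],[0,0,0]],
    [[-0.0006,0,0.0014],[0,0,0]],
    [[-0.0006,0,0.0014],[0,0,0]]
  ]
}}

```text
t: 22.25
tool_pos: [515.4, 234.8, 196.2]
tool_rot: [-0.137, 0.716, 0.668, 0.146]
ft_force: [-0.3, -0.5, -3.0]
gripper_width: 13.5
finger_force: 29.8
```

Call:
{"fn": "play_rows", "kwargs": {
  "moves": [
    [[-0.0002,0,0.0005],[0,0,0]],
    [[-0.0004,0,0.0009],[0,0,0]],
    [[-0.0004,0,0.0009],[0,0,0]],
    [[-0.0004,0,0.0009],[0,0,0]]
  ]
}}

```text
t: 22.58
tool_pos: [515.4, 234.8, 195.2]
tool_rot: [-0.137, 0.716, 0.668, 0.146]
ft_force: [-0.4, -0.4, -2.7]
gripper_width: 13.8
finger_force: 29.8
```

h≈1.3 now; 0.5 mm steps.

Call:
{"fn": "play_rows", "kwargs": {
  "moves": [
    [[-0.0002,0,0.0005],[0,0,0]],
    [[-0.0002,0,0.0005],[0,0,0]],
    [[-0.0002,0,0.0005],[0,0,0]],
    [[-0.0002,0,0.0005],[0,0,0]]
  ]
}}

```text
t: 22.92
tool_pos: [515.5, 234.9, 194.8]
tool_rot: [-0.137, 0.716, 0.668, 0.146]
ft_force: [-0.6, -0.1, -2.9]
gripper_width: 13.7
finger_force: 29.8
```

Call:
{"fn": "play_rows", "kwargs": {
  "moves": [
    [[-0.0002,0,0.0005],[0,0,0]],
    [[-0.0002,0,0.0005],[0,0,0]],
    [[-0.0002,0,0.0005],[0,0,0]],
    [[-0.0002,0,0.0005],[0,0,0]]
  ]
}}

```text
t: 23.25
tool_pos: [515.6, 234.9, 194.4]
tool_rot: [-0.137, 0.716, 0.668, 0.147]
ft_force: [-0.4, -0.4, 0.4]
gripper_width: 13.9
finger_force: 29.8
```

Floor contact felt: the floor carries about 3.7 N. I'll check the lip and rim before releasing.

```bash
python3 look.py w8.png x; python3 - <<'E'
from h import *
im=load('wrist')['image'];sc=shot('scene')['image']
cv2.imwrite('pics/v8.png',np.hstack([cv2.resize(im[90:290,180:380],(400,400),interpolation=2),cv2.resize(sc[190:310,350:470],(400,400),interpolation=2)]))
E
```

```text
g [514.2 215.2 240.9] R err [-0.0002 -0.0003  0.0006] ft [-0.71 -0.58  0.5 ] tq [-0.51  0.32  0.08] w 13.5 t 23.3
g(u,y,h) [  7.7 -31.3  -0.1]
15 195 9.8 [ 1.6  8.2 14.8]
27 68 23.8 [11.2 12.2 20.7]
39 45 23.9 [ 0.2 12.3 21. ]
51 331 9.3 [ 0.8  7.6 14.4]
63 283 6.7 [ 0.6  7.  14. ]
75 237 2.3 [ 0.9  7.  13.7]
87 185 -4.5 [ 0.6  7.  13.3]
99 90 -11.9 [ 0.6  6.9 12.9]
-16 212 [25.9 27.  27.7] [-13.   11.9]
-14 215 [25.8 27.  27.7] [-13.   11.9]
-12 37 [14.7 26.4 27.6] [-13.   11.4]
-10 189 [26.8 43.1 43.8] [-13.   11.2]
-8 293 [41.9 43.8 44.7] [-12.7  11.3]
-6 296 [39.2 41.2 42.6] [-12.1  11.6]
-4 256 [36.8 38.4 39.8] [-12.   11.4]
-2 264 [33.4 35.1 37. ] [-15.1  11.3]
0 343 [ 3.2 25.5 33.6] [-12.5  11.9]
2 172 [ 8.6  9.6 10.6] [-15.2  15.2]
4 228 [ 8.7  9.8 10.8] [-15.2  15. ]
6 171 [ 8.5  9.8 10.9] [-15.2  15.4]
8 228 [ 8.4  9.6 10.7] [-15.2  15.1]
10 222 [ 8.6  9.5 10.8] [-15.2  15.1]
12 207 [ 8.6 20.7 24.2] [-15.2  15.2]
14 217 [ 8.1 24.3 26.3] [-15.3  14.9]
16 172 [-0.2 26.1 27.4] [-15.   8.]
18 173 [ 0.3 26.6 27.6] [-15.3   8.6]
20 173 [ 1.1 26.4 27.4] [-13.7   8.7]
22 158 [ 3.8 25.6 26.7] [-11.5   8.4]
24 140 [ 1.7 23.5 25.1] [-15.4   8.8]
26 169 [ 8.7 18.9 23.4] [-8.9  8.7]
28 114 [22.2 23.1 24. ] [-8.9  8.7]
rim yaw [-0.1025 14.741 ]
peak k 130.98182335029804 a 0.003432424746591297 h -10.668267989584862
roller 512 [18.1  0.  26.6] [3.80000e-03 1.80715e+01] [-6.9  7.2]
plate 1039 [-6.4 -0.3 41.2] [ 1.0000e-04 -6.3832e+00] [-12.   11.7]
```

View pics/v8.png

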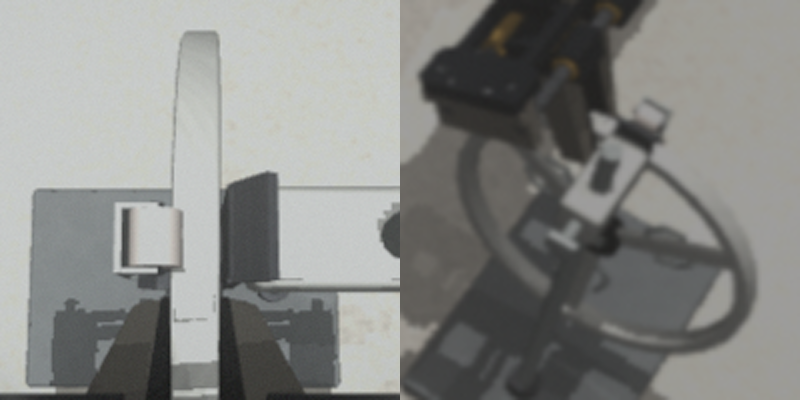

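The picture shows the rim home on the floor: its top is at h ≈ 10, and the roller at (155,237) is back at u ≈ 18, over the rim edge (lip shut). The fingers stand clear of the hook. Releasing.

Call:
{"fn": "play_rows", "kwargs": {
  "moves": [
    [[0,0,0],[0,0,0]],
    [[0,0,0],[0,0,0]],
    [[0,0,0],[0,0,0]],
    [[0,0,0],[0,0,0]],
    [[0,0,0],[0,0,0]],
    [[0,0,0],[0,0,0]],
    [[0,0,0],[0,0,0]]
  ],
  "hand": 0.2
}}

```text
t: 23.93
tool_pos: [515.4, 234.9, 194.2]
tool_rot: [-0.137, 0.716, 0.668, 0.146]
ft_force: [0.5, 1.1, -1.1]
gripper_width: 36.6
finger_force: 0.0
```

Call:
{"fn": "play_rows", "kwargs": {
  "moves": [
    [[0,0,-0.002],[0,0,0]],
    [[0,0,-0.006],[0,0,0]],
    [[0,0,-0.012],[0,0,0]],
    [[0,0,-0.02],[0,0,0]],
    [[0,0,-0.03],[0,0,0]],
    [[0,0,-0.042],[0,0,0]],
    [[0,0,-0.056],[0,0,0]],
    [[0,0,-0.07],[0,0,0]],
    [[0,0,-0.085],[0,0,0]],
    [[0,0,-0.1],[0,0,0]],
    [[0,0,-0.11],[0,0,0]],
    [[0,0,-0.115],[0,0,0]]
  ]
}}

```text
t: 24.93
tool_pos: [513.2, 189.0, 302.3]
tool_rot: [-0.136, 0.716, 0.668, 0.148]
ft_force: [-0.1, 0.6, -0.2]
gripper_width: 37.0
finger_force: 0.0
```

Call:
{"fn": "play_rows", "kwargs": {
  "moves": [
    [[0,0,-0.01],[0,0,0]],
    [[0,0,-0.02],[0,0,0]],
    [[0,0,-0.03],[0,0,0]],
    [[0,0,-0.04],[0,0,0]],
    [[0,0,-0.05],[0,0,0]],
    [[0,0,-0.05],[0,0,0]],
    [[0,0,-0.05],[0,0,0]],
    [[0,0,-0.05],[0,0,0]],
    [[0,0,-0.05],[0,0,0]],
    [[0,0,-0.05],[0,0,0]],
    [[0,0,-0.05],[0,0,0]],
    [[0,0,-0.05],[0,0,0]]
  ]
}}

```text
t: 25.93
tool_pos: [510.8, 170.4, 345.6]
tool_rot: [-0.137, 0.716, 0.668, 0.146]
ft_force: [-0.1, 0.4, -0.1]
gripper_width: 36.4
finger_force: 0.0
```

```bash
cat > fin.py <<'E'
from h import *
d=shot('wrist');s=shot('scene')
for dd in(d,s):
    Q=pts(dd).reshape(-1,3)-F0;Q=Q[~np.isnan(Q[:,0])];H=np.column_stack([-Q@ex,Q@ey,Q[:,2]])
    r=H[(H[:,0]>-3)&(H[:,0]<18)&(abs(H[:,1])>15)&(abs(H[:,1])<60)&(H[:,2]>-25)&(H[:,2]<14)]
    for y in(-50,-35,-20,20,35,50):
        q=r[abs(r[:,1]-y)<4]
        if len(q)>5: print(y,len(q),np.percentile(q[:,2],90).round(1),np.percentile(q[:,0],[3,97]).round(1))
    q=H[(H[:,2]>25.3)&(H[:,2]<29)&(abs(H[:,0]-19)<7)&(abs(H[:,1])<16)];print('roller',q.mean(0).round(1))
a=d['image'];cv2.imwrite('pics/fin.png',np.hstack([cv2.resize(a,(400,300)),cv2.resize(s['image'][160:325,310:530],(400,300))]))
E
python3 fin.py; sleep 0; python3 fin.py | tail -8; python3 -c "
from h import *
print(robot.state()['t'],robot.state()['ft_force'])"
```

```text
-50 90 -1.6 [ 1.8 14.2]
-35 84 5.2 [ 1.9 14.1]
-20 93 9.3 [ 0.8 14. ]
20 88 8.7 [ 0.8 14.2]
35 70 4.9 [ 0.6 13.1]
50 60 -1.4 [ 0.4 13.3]
roller [18.  -0.3 26.7]
-50 32 -0.3 [-0.6 12.9]
-35 33 5.9 [-1.  13.8]
-20 27 9.9 [-0.7 12.5]
20 37 8.0 [-2.6 12.1]
35 39 3.3 [-0.9 12.8]
50 40 -4.1 [-1.9 12.9]
roller [16.5 -1.9 27.1]
roller [17.9 -0.1 26.7]
-50 33 0.0 [-0.5 12.3]
-35 34 6.5 [-0.8 11.8]
-20 26 9.8 [-0.1 11.3]
20 35 8.7 [-0.7 11.8]
35 36 4.1 [-1.  11.4]
50 38 -3.1 [-2.3 11.6]
roller [16.1 -2.8 26.7]
26.1333 [-0.07132187 -0.25100463  0.19517746]
```

View pics/fin.png

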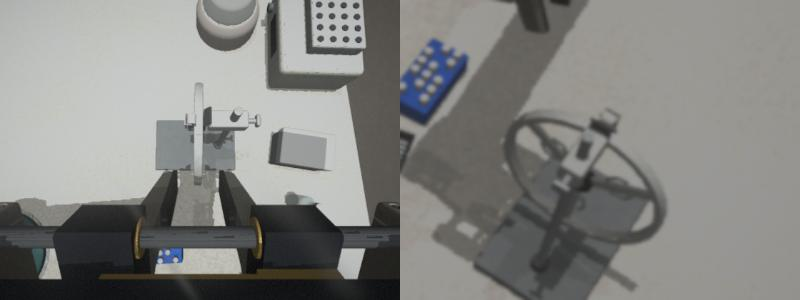

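The pictures show the wheel hanging upright in the hook, left (198,120) and right (585,175), lip shut and gripper clear. I'll let it settle a little longer, then hand in.

Call:
{"fn": "play_rows", "kwargs": {
  "moves": [
    [[0,0,0],[0,0,0]],
    [[0,0,0],[0,0,0]],
    [[0,0,0],[0,0,0]],
    [[0,0,0],[0,0,0]],
    [[0,0,0],[0,0,0]],
    [[0,0,0],[0,0,0]],
    [[0,0,0],[0,0,0]],
    [[0,0,0],[0,0,0]],
    [[0,0,0],[0,0,0]],
    [[0,0,0],[0,0,0]],
    [[0,0,0],[0,0,0]],
    [[0,0,0],[0,0,0]]
  ]
}}

```text
t: 27.13
tool_pos: [511.0, 170.3, 345.9]
tool_rot: [-0.137, 0.716, 0.668, 0.146]
ft_force: [-0.2, -0.1, 0.6]
gripper_width: 36.8
finger_force: 0.0
```

Call:
{"fn": "play_rows", "kwargs": {
  "moves": [
    [[0,0,0],[0,0,0]],
    [[0,0,0],[0,0,0]],
    [[0,0,0],[0,0,0]],
    [[0,0,0],[0,0,0]],
    [[0,0,0],[0,0,0]],
    [[0,0,0],[0,0,0]],
    [[0,0,0],[0,0,0]],
    [[0,0,0],[0,0,0]],
    [[0,0,0],[0,0,0]],
    [[0,0,0],[0,0,0]],
    [[0,0,0],[0,0,0]],
    [[0,0,0],[0,0,0]]
  ]
}}

```text
t: 28.13
tool_pos: [511.0, 170.3, 345.9]
tool_rot: [-0.137, 0.716, 0.668, 0.146]
ft_force: [0.7, 0.4, 0.3]
gripper_width: 36.7
finger_force: 0.0
```

```bash
python3 fin.py | head -7; python3 -c "
from h import *
print(robot.hand_in())"
```

```text
-50 90 -1.5 [ 1.6 14. ]
-35 84 5.2 [ 1.7 13.9]
-20 84 9.2 [ 1.8 13.9]
20 86 8.8 [ 0.5 14. ]
35 75 4.7 [ 0.4 14.1]
50 57 -1.6 [ 0.2 13.1]
roller [17.8  0.1 26.6]
the job is handed in; nothing more can be done
None
```

The wheel hangs still from the J-hook, with its rim home on the crook floor, the lip shut above it and the gripper clear; I handed the job in at about 28 s, but no verdict came back.

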